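Raise the hatch box lid to its balance point

TASK

The small white hatch box is locked shut by the red isolating plug that stands in its front socket, through an ear of the lid. Pull the plug out of its sprung socket and set it down in the light blue bowl that stands in front of the brooder without dropping or throwing it; then take the hatch box lid by its steel bar handle and swing it up to its balance point, standing straight upright, where it wants to fall neither shut nor open. Never let the lid slam or go over the back, leave the other things alone, and finish still holding the lid there by its handle, motionless.

Things in the scene. Friction and masses are not known exactly. Their poses are not given: they have to be found in the camera images.
- case: White hatch box with a blue-framed clear lid, fixed to the table: body 130 x 170 mm, 85 mm high. Origin: centre of its underside, on the table. Its x axis points from the front (handle, socket) to the hinge at the rear, y to the left seen from the front, z up.
- lid (a joint): Lid angle about the rear hinge, rad: 0 shut, 1.571 upright, 2.2 open on its stop. The lid (about 350 g, 8 mm thick) has almost no hinge friction; its mass lies evenly about the plane through hinge axis and bar, so it balances exactly upright and falls either way from there. The seated plug's flange blocks it.
- lid_hinge (a point): Middle of the lid's hinge axis: 66 mm behind the box centre and 89 mm above the table. The axis runs along the box's y.
- lid_handle (a point): Middle of the lid's handle, a round steel bar, 10 mm diameter, along the box's y, 171 mm from the hinge axis, 30 mm right of the box centre (y = -30 mm). 72 mm of bar is free between two arms that hold it 40 mm off the lid's front edge and box wall. 89 mm above the table when shut, 260 mm upright. It may turn between the fingers.
- plug_head (a point): Centre of the red plug's head, where it is gripped: 30 mm along the plug's x, 14 mm along its y, 35 mm high. At the start the plug is seated with its axes along the box's, this point 31.5 mm above the socket mouth (116.5 mm above the table). A sprung ball in a groove holds it: pull straight up, about 8 to 15 N, 30 mm or more until free.
- socket_mouth (a point): Centre of the socket's mouth in the box's rim (85 mm above the table), at x = -85 mm, y = +55 mm from the box centre; 22 mm deep, 16 mm square. The lid's ear, 8 mm thick with a 20 mm square hole, lies over it.
- bowl: Light blue low bowl, fixed, 129 mm outside diameter, 39 mm high, inner floor about 5 mm above the table and about 60 mm wide there, widening to about 90 mm at the rim. Origin: centre of its underside.
- plug: The red plug, about 50 g, no cord. Below the head a flange (26 mm diameter, 5 mm thick), then a steel shank (14 mm diameter, 31 mm long). Origin: centre of the shank's tip, 53.5 mm below the head's centre; z runs up the shank to the head.
- nail_brush: Purple nail brush to the right of the bowl, 30 x 86 x 55 mm, a bystander. Origin: centre of its underside.
- dropper: Brown dropper bottle, 33 mm diameter, 102 mm high, a bystander. Origin: centre of its underside.
- syringe: Small syringe standing upright, 102 mm high, a bystander. Origin: centre of its underside.
There are look-alikes about, which are no part of the job. What is meant by the plug is not turquoise, and is the larger of those in its own colour.

How it is judged (in metres and radians):
On the way, in this order (a step that is already met when the one before it is completed fails the run):
1. the plug is pulled clear of its socket, the lid still shut (z of plug_head in the frame of socket_mouth above 0.06 m and value of joint lid below 0.08 rad), for 0.1 s.
2. the plug is in the bowl, let go, and the lid is still shut (horizontal distance between plug_head and bowl below 0.07 m and height (world z) of plug_head below 0.075 m and contact force between the fingers and plug below 0.05 N and linear speed of plug below 0.05 m/s and value of joint lid below 0.08 rad), for 0.3 s.
At the end, for the whole second after the job is handed in: Lid within 0.12 rad of upright (1.571), still, the fingers touching it (over 0.5 N) with the grasp point within 70 mm of the middle of its bar; plug at rest in the bowl, let go (head centre within 70 mm of the bowl axis, under 75 mm high, not touching the lid) (value of joint lid between 1.451 and 1.691 rad and velocity of joint lid between -0.1 and 0.1 rad/s and contact force between the fingers and lid above 0.5 N and distance between the grasp point and lid_handle below 0.07 m and contact force between plug and lid below 0.05 N and horizontal distance between plug_head and bowl below 0.07 m and height (world z) of plug_head below 0.075 m and contact force between the fingers and plug below 0.05 N and linear speed of plug below 0.05 m/s); the arm keeps its last pose, push and grip.
It fails at once if the lid goes over the back (past 1.85 rad) (value of joint lid above 1.85 rad).
It fails at once if the lid slams: it swings faster than 4 rad/s (velocity of joint lid above 4 rad/s or velocity of joint lid below -4 rad/s).
It fails at once if the plug is dropped or thrown (faster than 1.2 m/s) (linear speed of plug above 1.2 m/s).
It fails at once if the nail brush, dropper bottle or standing syringe is pushed more than 30 mm or tipped over (distance of any of nail_brush, dropper, syringe from where it was at the start of the episode above 0.03 m or angle between any of nail_brush, dropper, syringe's own z axis and vertical above 0.5 rad).
It also fails if it takes over 59 s, if anything falls off the work surface, if the arm or the gripper's body presses on something with over 40 N, if the wrist force passes 120 N, or if a joint passes its speed limit or range.

ROBOT

A 6-joint arm with a two-finger parallel gripper is mounted at the origin on a cart in front of the work surface, level with it; the furniture and walls round the work are solid. World frame = base frame: x ahead of the robot, y to its left, z up, the work surface at z = 0. Lengths are in m, angles in degrees, forces in N, time in s.
With the tool pointing down it reaches from about 0.4 to 0.825 m from the base axis. Payload 7 kg.
Tool frame: the origin (TCP) lies where the fingers leave the gripper's body, on its centre line; the fingertips stand 66 mm ahead of it and the grasp point (between the pads) lies 47 mm ahead of it; z points along the fingers, y is the direction in which the jaws open and shut (so a half turn about z gives the same grasp; the last joint's range is limited). The gripper opens to 88 mm and grips with 3 to 60 N. Pads are 19 mm wide; open, the fingers measure 130 mm over their backs; the gripper's body (78 mm by 193 mm) begins 47 mm behind the grasp point.
Start: joints at [89.444, 20.546, 0.682, 0, -70.136, -16.507], TCP at [0.198, 0.645, 0.292] pointing down, gripper open.
Joint ranges: [-176.03, 176.03], [-82.01, 121.73], [-58.28, 71.71], [-173.87, 95.51], [-174.79, -0.11], [-173.66, 173.66]. Speed limits (degrees/s): [136.94, 136.94, 172.46, 180, 180, 180].

INTERFACE

Orientations are given as [roll, pitch, yaw] about the fixed x, y, z axes, in that order (R = Rz(yaw) Ry(pitch) Rx(roll)).
In Python, from plant import get_obs, snapshot, close_job gives the robot as it stands.
- The arm moves only by the tool play_rows, never from a script. Its argument "series" is a list of rows, each a list of 5 numbers: the opening in per cent of the stroke, from 0 (shut) to 100 (fully open), then the shift along the tool's x, y, z in m, then the turn about the tool's z in degrees. In form: [[jaw, dx, dy, dz, spin], ...]. A call has 1 to 10 rows; each row is the pose to reach, as a shift and turn from the pose commanded when the call began, along the tool's axes at that moment; what a row does not reach only later rows make up. A row lasts 1/10 s, in which the tool goes at most 50 mm and 8.59 degrees, less where a joint would pass 70% of its speed; a pose out of reach is approached as far as the arm can. A call with a gripper value outside its range is refused whole. The fingers move at their own pace and stop on an object; the grip force is fixed at half the most. Time passes only in rows, so rows that repeat a pose let the fingers close. It gives the time, the measured TCP pose, the force and the opening at its end, in the units of the state.
- get_obs(): the state, without advancing time (a new reading comes with each control period).
- snapshot(name): name is "scene" or "top"; returns a dict with "frame" (400x640x3 uint8, red, green, blue), "z_map" (400x640 float32, m along the optical axis (not along the pixel's ray), 0 where there is no reading), "mtx" (3x3 intrinsics, pixels), "camera_from_world" (4x4, takes a point from world to camera coordinates). Camera axes: x right, y up, looking along -z (the intrinsics and any distortion apply to the point x, -y, -z); pixel columns grow to the right and rows downward; lengths in m; the calibration is good to about 2 mm. A picture is of the moment at which its call begins.
- close_job(): hands the job in, once; it reports no verdict.
The state is a dict: "clock": time; "joint_pos": joint angles; "qvel": joint speeds; "tau": joint torques, N m; "tool_pos": TCP position; "orientation": TCP orientation; "force": force on the tool from outside, world axes, zero at the start; "moment": the same for the moment, N m; "opening": finger opening in m.
Only numpy, scipy, OpenCV 4.12 (cv2) and the standard library are available. Lean on these libraries where they do the work, as an engineer would, in place of code of your own. Each camera call takes 0.05 s, during which the arm holds its last target.

## Working session

There is one attempt and no reset: what is moved stays moved. The work goes in short steps, Python scripts to look and compute and a tool call to move; the robot and the scene stay as the last step left them, time stands still between calls to the robot, and variables do not carry over. Pictures are saved under pics/ and viewed, and the job is handed in when it is done.

Besides the shell and the picture viewer there is one more tool, called after "Call:" as name([rows], argument=value, ...), one row to a line, values as JSON. play_rows: Moves the arm, as the interface text tells. Its arguments: {"type":"object","properties":{"series":{"type":"array"}},"required":["series"]}

```bash
mkdir -p pics; ls; python3 - <<'E'
from plant import get_obs,snapshot
import cv2,numpy as np
print(get_obs())
for n in("scene","top"):
    s=snapshot(n); np.savez(f"{n}0.npz",**s)
    cv2.imwrite(f"pics/{n}0.png",s["frame"][...,::-1]); print(n,s["mtx"],s["camera_from_world"])
print(get_obs()["clock"])
E
```

```text
pics
{'clock': 0.0, 'joint_pos': array([ 8.94431405e+01,  2.05920396e+01,  6.34913933e-01, -2.19377781e-02,
       -7.01360698e+01, -1.65078283e+01]), 'qvel': array([-0.0589125 , -0.02235484, -0.0351544 ,  0.05795473,  0.00651338,
       -0.00254111]), 'tau': array([ 3.20988611e-04, -5.82713485e+01,  2.93054563e+01,  6.99708447e+00,
        6.95720402e-03, -1.49336333e-04]), 'tool_pos': array([0.19796475, 0.64492292, 0.29121872]), 'orientation': array([ 1.79904785e+02, -6.71108936e-03, -1.70721532e+01]), 'force': array([ 0.25496161,  0.65161165, -0.36891471]), 'moment': array([ 0.02914442, -0.01211095, -0.01561038]), 'opening': 0.08755989304121316}
scene [[516.09587234   0.         323.03356293]
 [  0.         516.09587234 194.77874884]
 [  0.           0.           1.        ]] [[-0.6240143  -0.78138007  0.00716487  0.47229615]
 [ 0.34402278 -0.26648263  0.90035289 -0.23760934]
 [-0.70160849  0.56429796  0.43510152 -1.12048852]
 [ 0.          0.          0.          1.        ]]
top [[479.57309687   0.         310.17850702]
 [  0.         479.57309687 202.22511789]
 [  0.           0.           1.        ]] [[-1.28572469e-01 -9.91699951e-01 -5.72114493e-04  2.36175280e-01]
 [ 9.41424860e-01 -1.22235690e-01  3.14289150e-01 -5.04142753e-01]
 [-3.11750468e-01  3.98703293e-02  9.49327132e-01 -1.50232307e+00]
 [ 0.00000000e+00  0.00000000e+00  0.00000000e+00  1.00000000e+00]]
0.1
```

View pics/scene0.png

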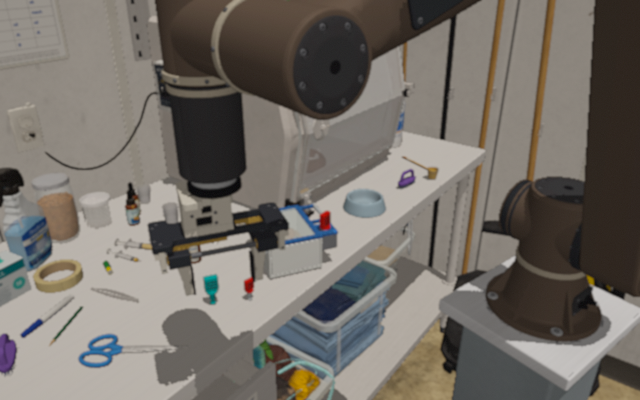

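View pics/top0.png

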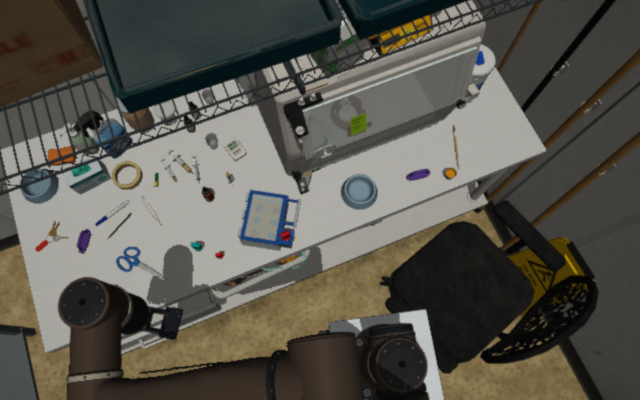

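```bash
cat > h.py <<'E'
import numpy as np,cv2
from plant import get_obs,snapshot
def depro(s,u,v,r=0):
    z=s["z_map"][int(round(v)),int(round(u))]
    K=s["mtx"];p=np.array([(u-K[0,2])/K[0,0]*z,-(v-K[1,2])/K[1,1]*z,-z,1])
    return (np.linalg.inv(s["camera_from_world"])@p)[:3]
def proj(s,P):
    P=np.atleast_2d(P);c=(s["camera_from_world"]@np.c_[P,np.ones(len(P))].T).T
    K=s["mtx"];return np.c_[K[0,0]*c[:,0]/-c[:,2]+K[0,2],K[1,1]*-c[:,1]/-c[:,2]+K[1,2]]
def ray(s,u,v):
    M=np.linalg.inv(s["camera_from_world"]);K=s["mtx"]
    d=M[:3,:3]@np.array([(u-K[0,2])/K[0,0],-(v-K[1,2])/K[1,1],-1]);return M[:3,3],d
def onplane(s,u,v,z):
    o,d=ray(s,u,v);return o+d*(z-o[2])/d[2]
def tri(*sv):
    A=np.zeros((3,3));b=np.zeros(3)
    for s,u,v in sv:
        o,d=ray(s,u,v);d=d/np.linalg.norm(d);Q=np.eye(3)-np.outer(d,d);A+=Q;b+=Q@o
    x=np.linalg.solve(A,b)
    return x,[np.linalg.norm((np.eye(3)-np.outer(d,d))@(x-o)) for o,d in [(ray(s,u,v)[0],ray(s,u,v)[1]/np.linalg.norm(ray(s,u,v)[1])) for s,u,v in sv]]
def crop(s,name,x0,y0,x1,y1,k):
    im=cv2.resize(s["frame"][y0:y1,x0:x1,::-1],None,fx=k,fy=k,interpolation=cv2.INTER_CUBIC)
    cv2.imwrite("pics/"+name,im)
def load(n): return dict(np.load(n))
E
python3 - <<'E'
from h import *
s=load("scene0.npz");t=load("top0.npz")
crop(s,"s_c.png",230,180,390,300,5);crop(t,"t_c.png",225,160,385,280,5)
E
```

```text
(no output)
```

View pics/s_c.png

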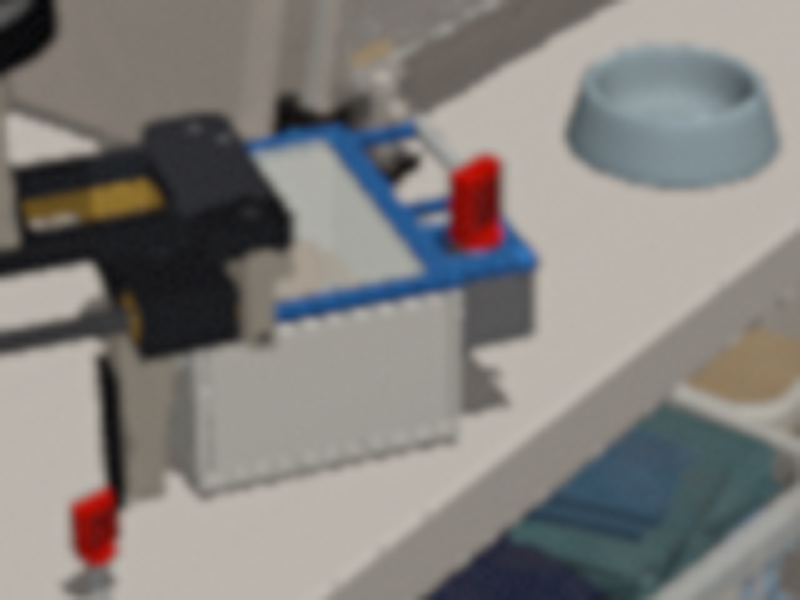

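View pics/t_c.png

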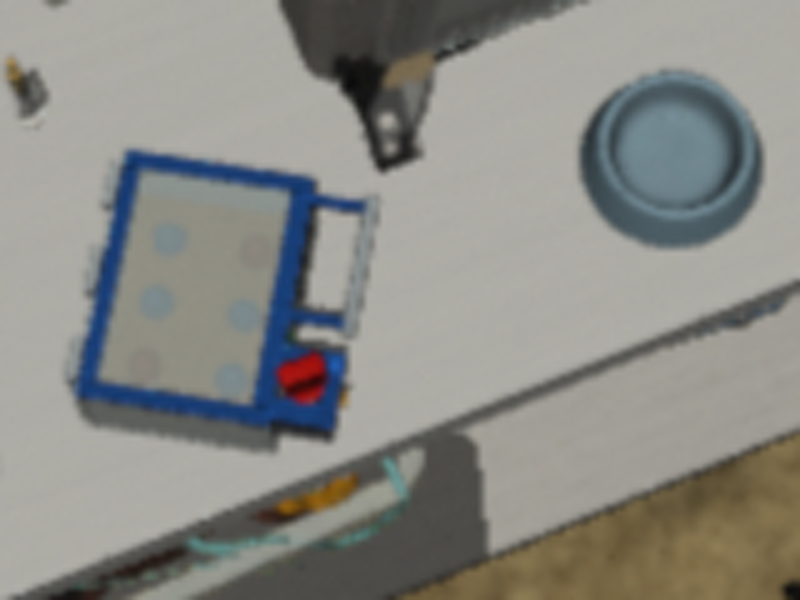

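```bash
python3 - <<'E'
from h import *
s=load("scene0.npz");t=load("top0.npz")
T=lambda x,y:(225+x/5,160+y/5); S=lambda x,y:(230+x/5,180+y/5)
a=onplane(t,*T(374,200),.092);b=onplane(t,*T(351,333),.092);print("bar ends",a,b,np.linalg.norm(a-b),(a+b)/2)
c=[onplane(t,*T(*p),.093) for p in((130,152),(80,400),(313,182),(262,418))];print(np.round(c,4))
print("plug tri",tri((s,*S(476,200)),(t,*T(302,378))))
print("depth plug",depro(s,*S(476,203)),depro(t,*T(302,378)))
print("bar tri",tri((s,*S(437,147)),(t,*T(362,266))), depro(t,*T(362,266)))
# lid front corner near ear: scene (535,262) ear corner; top (335,430)
print("ear corner tri",tri((s,*S(536,260)),(t,*T(337,428))))
print("bowl rim",[depro(t,*T(x,y)) for x,y in((672,70),(672,215),(600,145),(752,145))])
print("bowl floor",depro(t,*T(672,150)))
# bowl fit
P=np.array([onplane(t,*T(x,y),.039) for x,y in((672,70),(598,140),(756,140),(670,213))]);print(P.round(4))
E
```

```text
bar ends [0.53886483 0.20260368 0.092     ] [0.4509529  0.22833851 0.092     ] 0.09160124856363842 [0.49490887 0.21547109 0.092     ]
[[0.5925 0.3584 0.093 ]
 [0.4289 0.4053 0.093 ]
 [0.5561 0.2409 0.093 ]
 [0.4023 0.2912 0.093 ]]
plug tri (array([0.41974619, 0.26298807, 0.11517521]), [np.float64(0.0006104660250685233), np.float64(0.0006104660250686408)])
depth plug [0.4139535  0.26844548 0.11805802] [0.41423541 0.26216772 0.13458403]
bar tri (array([0.49748032, 0.21963138, 0.09645016]), [np.float64(0.005309101897222726), np.float64(0.005309101897222712)]) [0.49369728 0.21591327 0.0958791 ]
ear corner tri (array([0.39240006, 0.24621327, 0.08868224]), [np.float64(0.0022983560807477554), np.float64(0.002298356080747928)])
bowl rim [array([ 0.62546689, -0.01513076,  0.03618271]), array([0.52083886, 0.00189181, 0.03630218]), array([0.57923106, 0.04205552, 0.03038088]), array([ 0.56357608, -0.06060217,  0.03674807])]
bowl floor [ 0.57726947 -0.01016565  0.00690999]
[[ 0.6244 -0.0147  0.039 ]
 [ 0.58    0.0439  0.039 ]
 [ 0.5661 -0.0635  0.039 ]
 [ 0.5216  0.0034  0.039 ]]
```

```bash
cat >> h.py <<'E'
def box(p,P):
    x,y,a=p;P=np.atleast_2d(P).astype(float);c,s=np.cos(a),np.sin(a)
    return np.c_[x+c*P[:,0]-s*P[:,1],y+s*P[:,0]+c*P[:,1],P[:,2]]
E
python3 - <<'E'
from h import *
from scipy.optimize import least_squares
s=load("scene0.npz");t=load("top0.npz")
T=lambda x,y:(225+x/5,160+y/5); S=lambda x,y:(230+x/5,180+y/5)
obs=[(t,T(362.5,266.5),(-.105,-.030,.094)),(t,T(302,378),(-.085,.055,.134)),(s,S(476,200),(-.085,.055,.1165)),(s,S(437,147),(-.105,-.03,.092)),
 (s,S(205,495),(.065,.085,0)),(s,S(458,440),(-.065,.085,0))]
def f(p):
    return np.concatenate([(proj(c,box(p,P))[0]-uv) for c,uv,P in obs])
r=least_squares(f,[.5,.32,1.29],loss='soft_l1');p=r.x
print(p,np.degrees(p[2]),f(p).reshape(-1,2).round(1))
np.save("box.npy",p)
print("plug",box(p,(-.085,.055,.1165)),"bar",box(p,(-.105,-.03,.089)),"hinge",box(p,(.066,-.03,.089)))
L=[]
for z in(0,.085):
    c=[(-.065,-.085,z),(.065,-.085,z),(.065,.085,z),(-.065,.085,z)]
    L+=[(c[i],c[(i+1)%4]) for i in range(4)]
for z in(.099,.134):
    c=[(-.1,.048,z),(-.07,.048,z),(-.07,.062,z),(-.1,.062,z)]
    L+=[(c[i],c[(i+1)%4]) for i in range(4)]
L+=[((-.105,-.066,.089),(-.105,.006,.089))]
for n,c,(x0,y0) in(("s",s,(230,180)),("t",t,(225,160))):
    im=cv2.resize(c["frame"][y0:y0+120,x0:x0+160,::-1],None,fx=5,fy=5,interpolation=cv2.INTER_CUBIC)
    for a,b in L:
        q=(proj(c,box(p,[a,b]))-(x0,y0)+.0)*5
        cv2.line(im,*[tuple(int(v) for v in k) for k in q],(0,255,0),1)
    cv2.imwrite(f"pics/ov_{n}.png",im)
E
```

```text
[0.49920675 0.32648302 1.27950612] 73.31030033418061 [[-0.7 -1.1]
 [ 0.1 -2.4]
 [ 0.3 -1.1]
 [ 2.7  1.7]
 [-1.1  1.2]
 [ 0.5  0.7]]
plug [[0.42211267 0.26085908 0.1165    ]] bar [[0.49778821 0.21729059 0.089     ]] hinge [[0.54689741 0.38108707 0.089     ]]
```

View pics/ov_s.png

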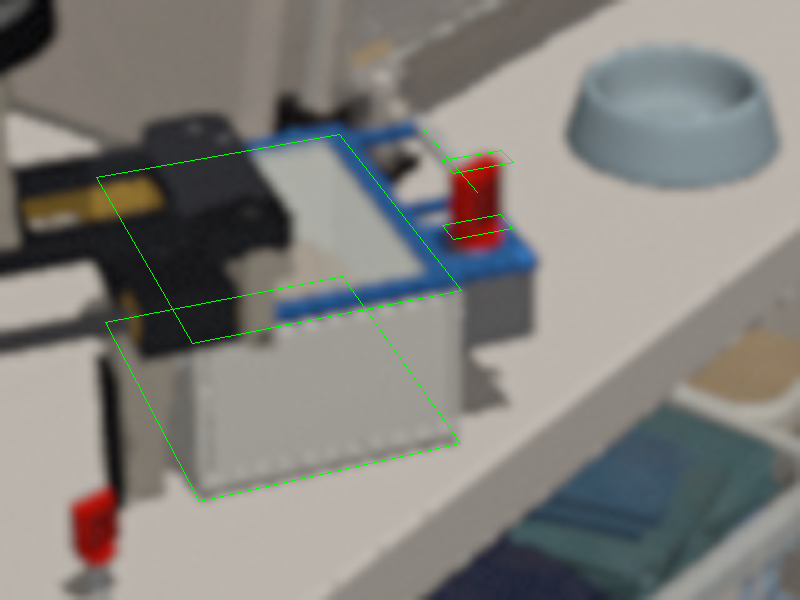

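View pics/ov_t.png

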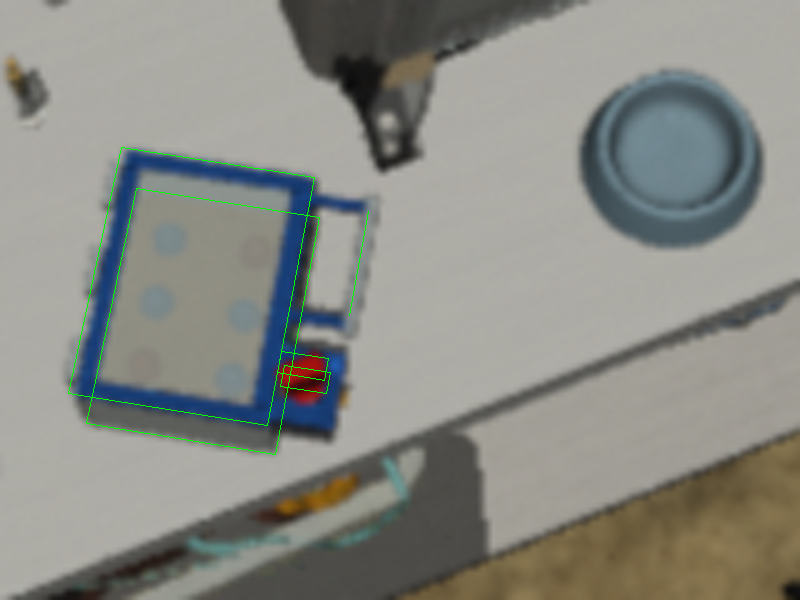

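Call:
play_rows([
  [100, 0.033, 0.03, 0, 8.5],
  [100, 0.066, 0.06, 0, 17],
  [100, 0.099, 0.09, 0, 25.5],
  [100, 0.132, 0.12, 0, 34],
  [100, 0.165, 0.15, 0, 42.5],
  [100, 0.198, 0.18, 0, 51],
  [100, 0.231, 0.212, 0, 59.5],
  [100, 0.264, 0.242, 0, 68],
  [100, 0.296, 0.272, 0, 76.5],
  [100, 0.326, 0.301, 0, 85],
])

```text
clock: 1.1
tool_pos: [0.4218, 0.26, 0.2921]
orientation: [180.0, -0.0, -102.4]
force: [1.2, 0.2, -0.8]
opening: 0.0876
```

Call:
play_rows([
  [60, 0, 0, 0, 4.8],
  [60, 0, 0, 0, 4.8],
  [60, 0, 0, 0, 4.8],
  [60, 0, 0, 0, 4.8],
])

```text
clock: 1.5
tool_pos: [0.4211, 0.2625, 0.292]
orientation: [180.0, -0.0, -106.7]
force: [-0.4, 0.2, 0.1]
opening: 0.0611
```

```bash
python3 - <<'E'
from h import *
o=get_obs();print(o["clock"],o["tool_pos"],o["orientation"],o["force"],o["opening"])
for n in("scene","top"):
    s=snapshot(n); np.savez(f"{n}1.npz",**s); cv2.imwrite(f"pics/{n}1.png",s["frame"][...,::-1])
s=load("scene1.npz");crop(s,"s1c.png",230,150,390,270,5)
E
```

```text
1.5 [0.42109031 0.26247175 0.29203584] [ 1.79991460e+02 -9.67606030e-03 -1.06686886e+02] [-0.3598493   0.18948576  0.12299795] 0.06113196906164051
```

View pics/s1c.png

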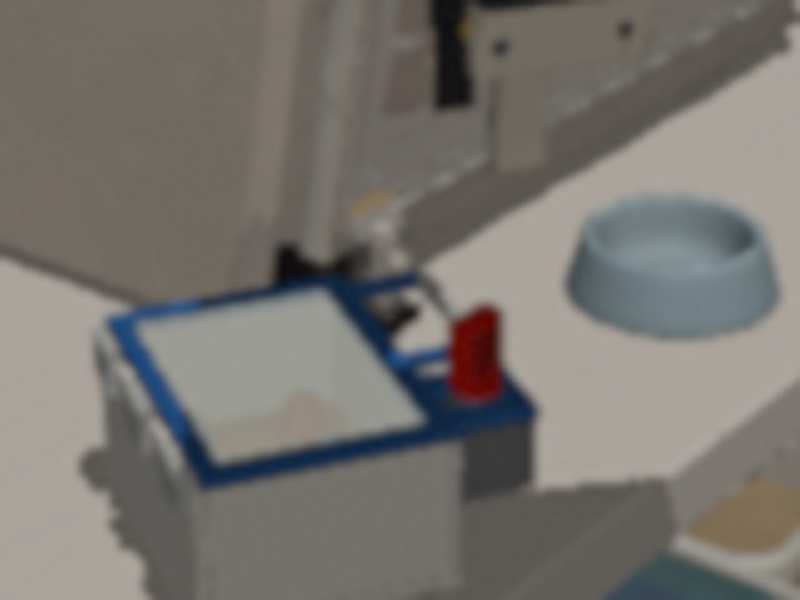

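View pics/top1.png

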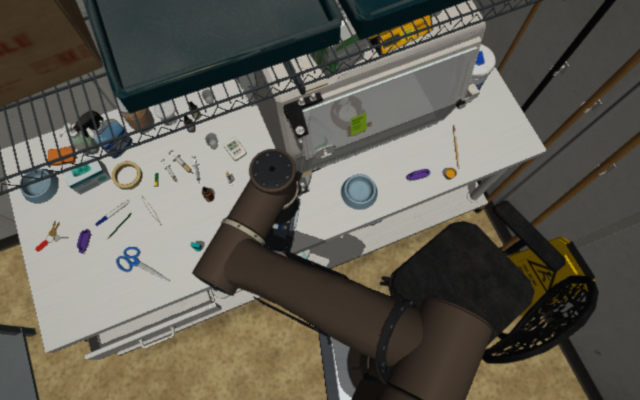

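```bash
python3 - <<'E'
from h import *
s=load("scene1.npz")
tcp=np.array([.4211,.2625,.292]);a=np.radians(-106.7)
tx=np.array([np.cos(a),np.sin(a),0]);ty=np.array([np.sin(a),-np.cos(a),0])
print(tx,ty)
for sg in(1,-1):
  for e in(-1,1):
    for o in (.0305,.0515):
      P=tcp+[0,0,-.066]+sg*o*ty+e*.0095*tx
      print(sg,e,o,((proj(s,P)-(230,150))*5).round(0))
for P in((.420,.2615,.1165),(.422,.261,.1165),(.418,.2605,.1165)):print(((proj(s,P)-(230,150))*5).round(0))
E
```

```text
[-0.28736052 -0.95782249  0.        ] [-0.95782249  0.28736052  0.        ]
1 -1 0.0305 [[485. 163.]]
1 -1 0.0515 [[503. 182.]]
1 1 0.0305 [[524. 157.]]
1 1 0.0515 [[543. 175.]]
-1 -1 0.0305 [[434. 112.]]
-1 -1 0.0515 [[418.  95.]]
-1 1 0.0305 [[473. 106.]]
-1 1 0.0515 [[456.  90.]]
[[479. 347.]]
[[478. 345.]]
[[484. 348.]]
```

Call:
play_rows([
  [60, 0, 0, 0.03, 0],
  [60, 0, 0, 0.06, 0],
  [60, 0, 0, 0.085, 0],
  [60, 0, 0, 0.1, 0],
  [60, 0, 0, 0.112, 0],
  [60, 0, 0, 0.12, 0],
  [60, 0, 0, 0.125, 0],
  [60, 0, 0, 0.125, 0],
])

```text
clock: 2.4
tool_pos: [0.4213, 0.2619, 0.1669]
orientation: [180.0, -0.0, -106.8]
force: [-0.2, -0.8, -0.5]
opening: 0.0524
```

```bash
python3 - <<'E'
from h import *
s=snapshot("scene");crop(s,"s2c.png",230,150,390,270,5)
E
```

```text
(no output)
```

View pics/s2c.png

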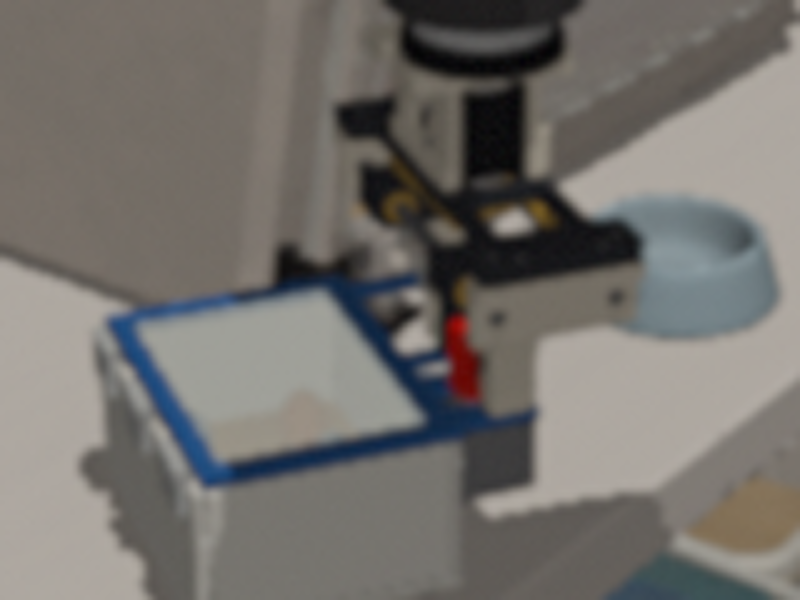

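Call:
play_rows([
  [35, 0, 0, 0, 0],
  [25, 0, 0, 0, 0],
  [20, 0, 0, 0, 0],
  [18, 0, 0, 0, 0],
  [16, 0, 0, 0, 0],
  [14, 0, 0, 0, 0],
])

```text
clock: 3.05
tool_pos: [0.4215, 0.2617, 0.1672]
orientation: [-180.0, -0.0, -106.9]
force: [5.6, -4.0, -0.6]
opening: 0.0139
```

Call:
play_rows([
  [14, 0, -0.001, 0, 0],
  [12, 0, -0.001, 0, 0],
  [10, 0, -0.001, 0, 0],
  [5, 0, -0.001, 0, 0],
  [0, 0, -0.001, 0, 0],
  [0, 0, -0.001, 0, 0],
])

```text
clock: 3.65
tool_pos: [0.4223, 0.2616, 0.1672]
orientation: [180.0, -0.0, -106.9]
force: [-0.8, 0.5, 2.7]
opening: 0.0138
```

Call:
play_rows([
  [0, 0, 0, -0.002, 0],
  [0, 0, 0, -0.005, 0],
  [0, 0, 0, -0.01, 0],
  [0, 0, 0, -0.016, 0],
  [0, 0, 0, -0.022, 0],
  [0, 0, 0, -0.028, 0],
  [0, 0, 0, -0.034, 0],
  [0, 0, 0, -0.042, 0],
  [0, 0, 0, -0.055, 0],
  [0, 0, 0, -0.07, 0],
])

```text
clock: 4.65
tool_pos: [0.4222, 0.2614, 0.2378]
orientation: [180.0, -0.0, -106.9]
force: [-0.4, -0.3, -0.6]
opening: 0.0138
```

```bash
python3 - <<'E'
from h import *
s=snapshot("scene");np.savez("scene3.npz",**s);crop(s,"s3c.png",230,110,390,230,5)
E
```

```text
(no output)
```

View pics/s3c.png

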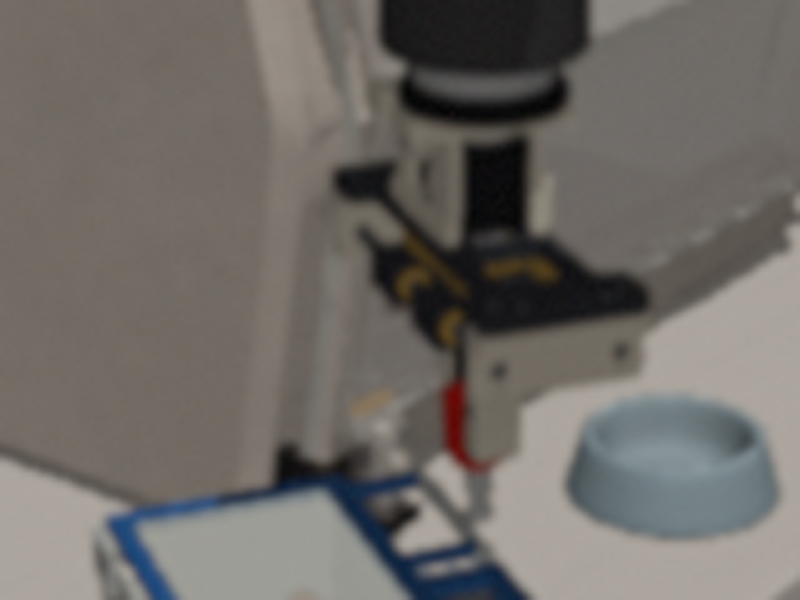

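```bash
python3 - <<'E'
from h import *
t=load("top0.npz")
for u,v in((283,105),(300,172),(330,165),(400,135),(480,100),(305,180),(300,190),(360,150),(380,60),(410,110),(330,120)):print((u,v),depro(t,u,v).round(3))
M=t["z_map"];vv,uu=np.mgrid[0:400,0:640]
W=np.array([[depro(t,u,v) for u in range(270,500,2)] for v in range(60,220,2)]).reshape(-1,3)
for y0 in np.arange(.25,-.25,-.05):
    m=(abs(W[:,1]-y0)<.025)&(W[:,2]>.06)&(W[:,2]<.9)&(W[:,0]>.4)
    if m.any():
        q=W[m];i=np.argsort(q[:,0])[:3];print(round(y0,2),q[i].round(3).tolist())
E
```

```text
(283, 105) [0.671 0.222 0.483]
(300, 172) [0.651 0.189 0.057]
(330, 165) [0.684 0.078 0.007]
(400, 135) [ 0.729 -0.168  0.091]
(480, 100) [ 0.874 -0.516  0.002]
(305, 180) [0.608 0.177 0.086]
(300, 190) [0.588 0.197 0.05 ]
(360, 150) [ 0.692 -0.023  0.089]
(380, 60) [ 0.758 -0.046  0.505]
(410, 110) [ 0.708 -0.156  0.304]
(330, 120) [0.663 0.096 0.385]
0.25 [[0.485, 0.274, 0.095], [0.486, 0.267, 0.088], [0.49, 0.261, 0.074]]
0.2 [[0.479, 0.222, 0.092], [0.485, 0.222, 0.094], [0.493, 0.214, 0.09]]
0.15 [[0.581, 0.171, 0.714], [0.582, 0.167, 0.712], [0.584, 0.171, 0.731]]
0.1 [[0.594, 0.123, 0.714], [0.594, 0.119, 0.713], [0.597, 0.114, 0.715]]
0.05 [[0.609, 0.065, 0.71], [0.61, 0.069, 0.709], [0.61, 0.074, 0.71]]
0.0 [[0.621, 0.021, 0.713], [0.621, 0.025, 0.713], [0.622, 0.016, 0.71]]
-0.05 [[0.662, -0.026, 0.256], [0.662, -0.031, 0.267], [0.664, -0.038, 0.262]]
-0.1 [[0.677, -0.077, 0.267], [0.677, -0.079, 0.252], [0.678, -0.084, 0.263]]
-0.15 [[0.689, -0.13, 0.257], [0.69, -0.129, 0.268], [0.692, -0.137, 0.262]]
-0.2 [[0.703, -0.177, 0.259], [0.704, -0.184, 0.255], [0.706, -0.182, 0.265]]
```

Call:
play_rows([
  [0, 0.01, -0.01, 0, 7],
  [0, 0.025, -0.025, 0, 15],
  [0, 0.045, -0.045, 0, 23],
  [0, 0.07, -0.07, 0, 31],
  [0, 0.095, -0.097, 0, 39],
  [0, 0.12, -0.123, 0, 47],
  [0, 0.145, -0.148, 0, 55],
  [0, 0.17, -0.173, 0, 57],
  [0, 0.195, -0.2, 0, 57],
  [0, 0.215, -0.22, 0, 57],
])

```text
clock: 5.7
tool_pos: [0.5713, -0.0098, 0.2373]
orientation: [-180.0, 0.0, -163.9]
force: [-0.1, 0.9, -0.3]
opening: 0.0138
```

Call:
play_rows([
  [0, 0, 0, 0, 0],
  [0, 0, 0, 0, 0],
])

```text
clock: 5.9
tool_pos: [0.5705, -0.0087, 0.2369]
orientation: [180.0, -0.0, -164.0]
force: [-0.8, 0.8, -0.6]
opening: 0.0139
```

```bash
python3 - <<'E'
from h import *
s=snapshot("scene");np.savez("scene4.npz",**s);crop(s,"s4c.png",300,110,460,230,5)
t=snapshot("top");np.savez("top4.npz",**t);crop(t,"t4c.png",270,120,430,240,5)
E
```

```text
(no output)
```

View pics/s4c.png

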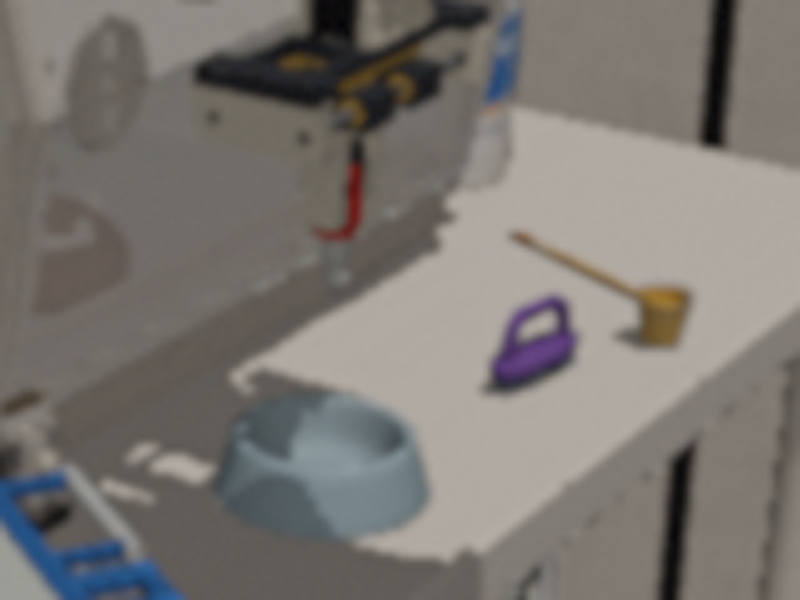

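View pics/t4c.png

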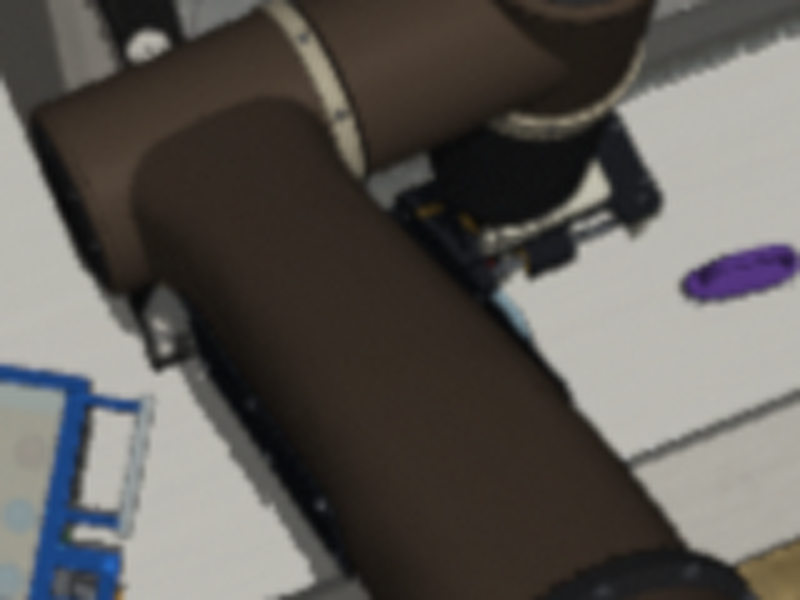

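```bash
python3 - <<'E'
from h import *
t=load("top4.npz");t0=load("top0.npz")
for x,y in((60,130),(90,200),(150,150),(250,80),(400,60),(550,60),(600,40),(300,300)):
    u,v=270+x/5,120+y/5;print((x,y),depro(t,u,v).round(3),depro(t0,u,v).round(3))
s=load("scene4.npz");cv2.imwrite("pics/s4.png",s["frame"][...,::-1])
print(depro(s,300+325/5,110+90/5), get_obs()["joint_pos"].round(1))
E
```

```text
(60, 130) [0.503 0.237 0.595] [0.677 0.239 0.226]
(90, 200) [0.468 0.227 0.592] [0.637 0.225 0.204]
(150, 150) [0.487 0.198 0.598] [0.635 0.186 0.272]
(250, 80) [0.514 0.149 0.599] [0.643 0.126 0.334]
(400, 60) [0.519 0.078 0.592] [0.66  0.034 0.302]
(550, 60) [0.522 0.005 0.568] [ 0.674 -0.067  0.248]
(600, 40) [ 0.523 -0.017  0.581] [ 0.683 -0.1    0.249]
(300, 300) [0.372 0.149 0.688] [0.63  0.086 0.   ]
[0.50784699 0.06411107 0.2784586 ] [ 18.9  13.2 -17.2  -0.  -59.6 -92.7]
```

View pics/s4.png

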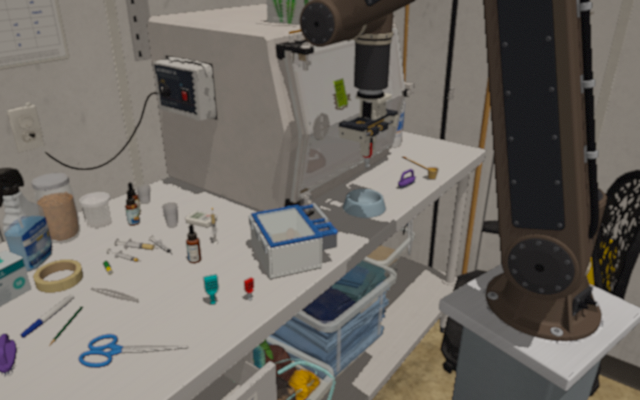

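Call:
play_rows([
  [0, 0.001, 0, 0.02, 0],
  [0, 0.001, 0, 0.045, 0],
  [0, 0.001, 0, 0.065, 0],
  [0, 0.001, 0, 0.085, 0],
  [0, 0.001, 0, 0.1, 0],
  [0, 0.001, 0, 0.11, 0],
  [0, 0.001, 0, 0.116, 0],
  [0, 0.001, 0, 0.12, 0],
  [0, 0.001, 0, 0.12, 0],
])

```text
clock: 6.9
tool_pos: [0.5696, -0.008, 0.1172]
orientation: [180.0, 0.0, -163.8]
force: [-0.6, -0.6, 0.3]
opening: 0.0136
```

```bash
python3 - <<'E'
from h import *
s=snapshot("scene");np.savez("scene5.npz",**s);crop(s,"s5c.png",300,130,440,235,5)
E
```

```text
(no output)
```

View pics/s5c.png

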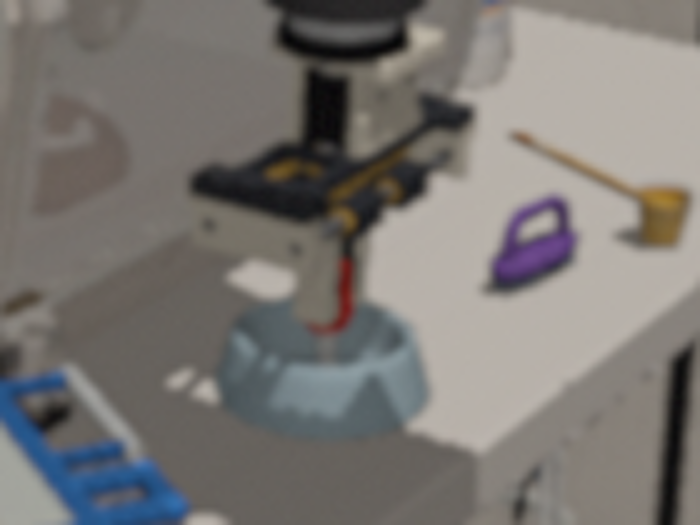

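Call:
play_rows([
  [0, 0, 0, 0.003, 0],
  [0, 0, 0, 0.005, 0],
  [0, 0, 0, 0.007, 0],
  [0, 0, 0, 0.007, 0],
])

```text
clock: 7.35
tool_pos: [0.5694, -0.0084, 0.1099]
orientation: [180.0, -0.0, -163.9]
force: [-0.6, 1.1, -0.5]
opening: 0.0139
```

Call:
play_rows([
  [0, 0, 0, 0.001, 0],
  [0, 0, 0, 0.002, 0],
  [0, 0, 0, 0.002, 0],
])

```text
clock: 7.65
tool_pos: [0.5697, -0.0083, 0.1093]
orientation: [-180.0, 0.0, -163.8]
force: [-4.3, 0.7, 11.2]
opening: 0.0135
```

Call:
play_rows([
  [0, 0, 0, -0.001, 0],
  [14, 0, 0, -0.001, 0],
  [17, 0, 0, -0.001, 0],
  [20, 0, 0, -0.001, 0],
  [25, 0, 0, -0.001, 0],
  [32, 0, 0, -0.001, 0],
  [38, 0, 0, -0.001, 0],
  [40, 0, 0, -0.001, 0],
  [40, 0, 0, -0.001, 0],
])

```text
clock: 8.55
tool_pos: [0.5696, -0.0083, 0.1091]
orientation: [180.0, 0.0, -163.9]
force: [-0.4, -0.8, -0.9]
opening: 0.035
```

Call:
play_rows([
  [40, 0, 0, -0.005, 0],
  [40, 0, 0, -0.015, 0],
  [40, 0, 0, -0.03, 0],
  [40, 0, 0, -0.06, 0],
  [40, 0, 0, -0.1, 0],
  [40, 0, 0, -0.14, 0],
  [40, 0, 0, -0.16, 0],
])

```text
clock: 9.25
tool_pos: [0.5706, -0.0083, 0.2743]
orientation: [-180.0, 0.3, -163.8]
force: [0.3, 1.4, 0.4]
opening: 0.0352
```

```bash
python3 - <<'E'
from h import *
s=snapshot("scene");np.savez("scene6.npz",**s);crop(s,"s6c.png",260,130,420,250,5)
E
```

```text
(no output)
```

View pics/s6c.png

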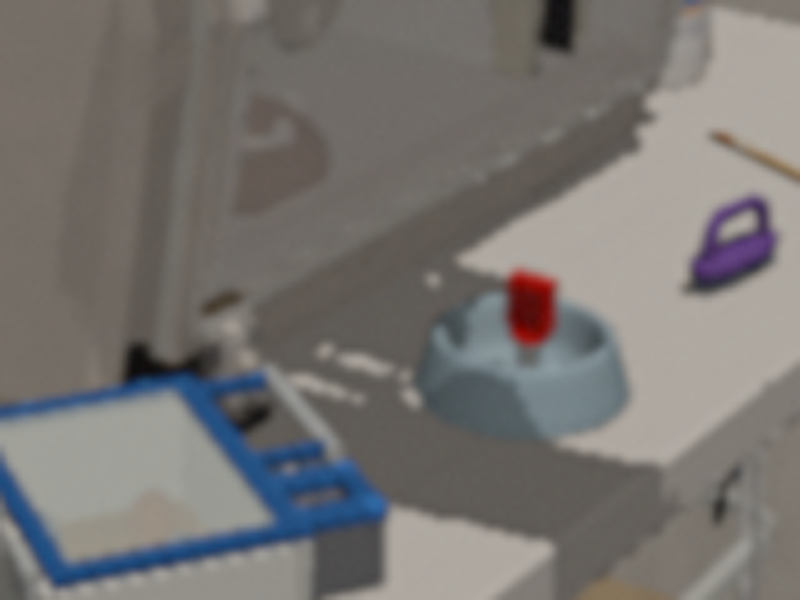

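```bash
python3 - <<'E'
from h import *
s=load("scene6.npz");crop(s,"s6d.png",295,195,345,235,16)
t=load("top4.npz");crop(t,"t4d.png",275,190,315,250,10)
E
```

View pics/s6d.png

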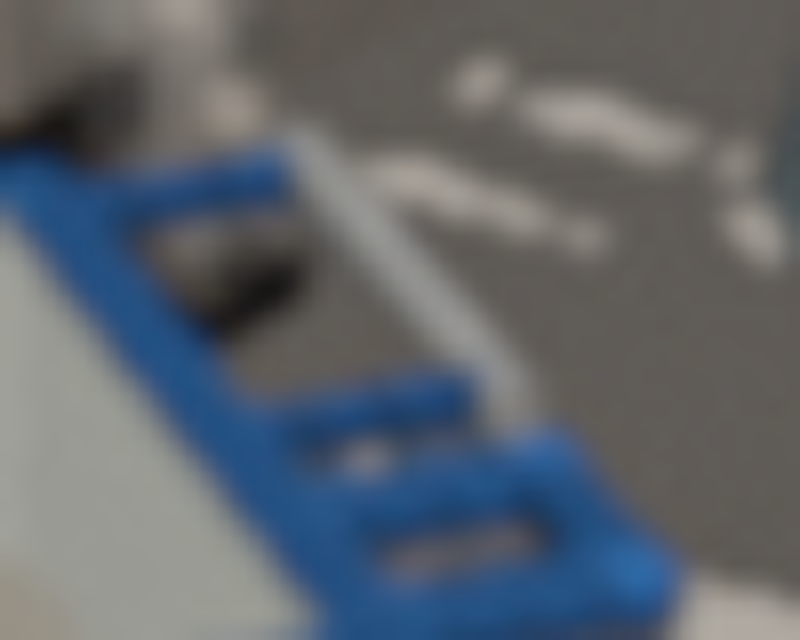

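View pics/t4d.png

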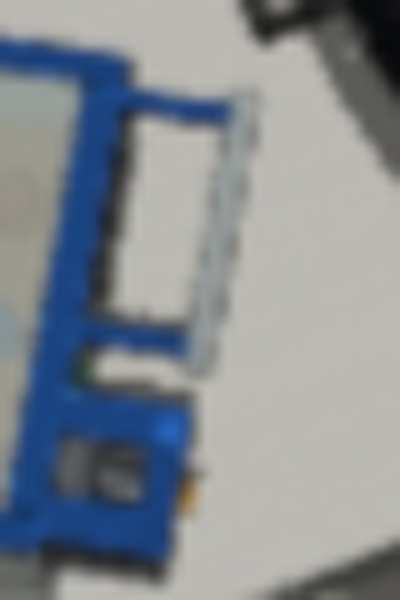

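```bash
python3 - <<'E'
from h import *
s=load("scene6.npz");t=load("top4.npz")
S=lambda x,y:(295+(x+.5)/16-.5,195+(y+.5)/16-.5);T=lambda x,y:(275+(x+.5)/10-.5,190+(y+.5)/10-.5)
for a,b in(((305,145),(243,97)),((520,410),(201,370)),((412,278),(222,233))):print(tri((s,*S(*a)),(t,*T(*b))),onplane(t,*T(*b),.0925)[:2],onplane(s,*S(*a),.091)[:2])
# line scene across x
p=np.load("box.npy")
E
```

```text
(array([0.54134843, 0.20504505, 0.09237596]), [np.float64(0.0004936621604662449), np.float64(0.000493662160466284)]) [0.54167801 0.20539147] [0.54300424 0.20316311]
(array([0.45245809, 0.23052735, 0.08979025]), [np.float64(0.000659638748400159), np.float64(0.0006596387484000351)]) [0.45120817 0.23007837] [0.45138476 0.23223908]
(array([0.49671221, 0.21770222, 0.09042183]), [np.float64(0.000155051626849119), np.float64(0.00015505162684916797)]) [0.49618898 0.21782996] [0.49569546 0.21831779]
```

Call:
play_rows([
  [30, 0.02, 0.035, 0, 0],
  [30, 0.04, 0.07, 0, 0],
  [30, 0.06, 0.11, 0, 0],
  [30, 0.06, 0.14, 0, -8.5],
  [26, 0.05, 0.16, 0, -17],
  [24, 0.04, 0.18, 0, -25.5],
  [24, 0.03, 0.2, 0, -34],
  [24, 0.02, 0.22, 0, -42.5],
  [24, 0.01, 0.235, 0, -51],
  [24, 0.008, 0.238, 0, -59.5],
])

```text
clock: 10.3
tool_pos: [0.4961, 0.2197, 0.2697]
orientation: [-180.0, 0.0, -103.9]
force: [-0.3, -0.7, 0.5]
opening: 0.0214
```

Call:
play_rows([
  [24, 0, 0, 0, -8.5],
  [24, 0, 0, 0, -17],
  [24, 0, 0, 0, -25.5],
  [24, 0, 0, 0, -34],
  [24, 0, 0, 0, -42.5],
  [24, 0, 0, 0, -51],
  [24, 0, 0, 0, -59.5],
  [24, 0, 0, 0, -68],
  [24, 0, 0, 0, -76.5],
  [24, 0, 0, 0, -85],
])

```text
clock: 11.3
tool_pos: [0.4956, 0.218, 0.2698]
orientation: [-180.0, -0.0, -19.0]
force: [0.1, -0.3, -0.0]
opening: 0.021
```

```bash
python3 - <<'E'
from h import *
o=get_obs();print(o["tool_pos"],o["orientation"],o["joint_pos"].round(1),o["opening"])
E
```

```text
[0.49562557 0.21798631 0.26984244] [-1.79969982e+02 -1.52577415e-02 -1.90149703e+01] [ 44.5   8.9 -18.1   0.  -62.9  26.5] 0.020988530239258035
```

Call:
play_rows([
  [24, 0.001, 0, 0.02, -2.9],
  [24, 0.001, 0, 0.045, -2.9],
  [24, 0.001, 0, 0.07, -2.9],
  [24, 0.001, 0, 0.085, -2.9],
  [24, 0.001, 0, 0.095, -2.9],
  [24, 0.001, 0, 0.095, -2.9],
])

```text
clock: 11.9
tool_pos: [0.4963, 0.2174, 0.1734]
orientation: [179.9, 0.1, -16.5]
force: [0.2, -0.2, 0.3]
opening: 0.0208
```

```bash
python3 - <<'E'
from h import *
s=snapshot("scene");np.savez("scene7.npz",**s);crop(s,"s7c.png",270,150,370,250,8)
t=snapshot("top");np.savez("top7.npz",**t);crop(t,"t7c.png",225,150,345,260,6)
E
```

```text
(no output)
```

View pics/s7c.png

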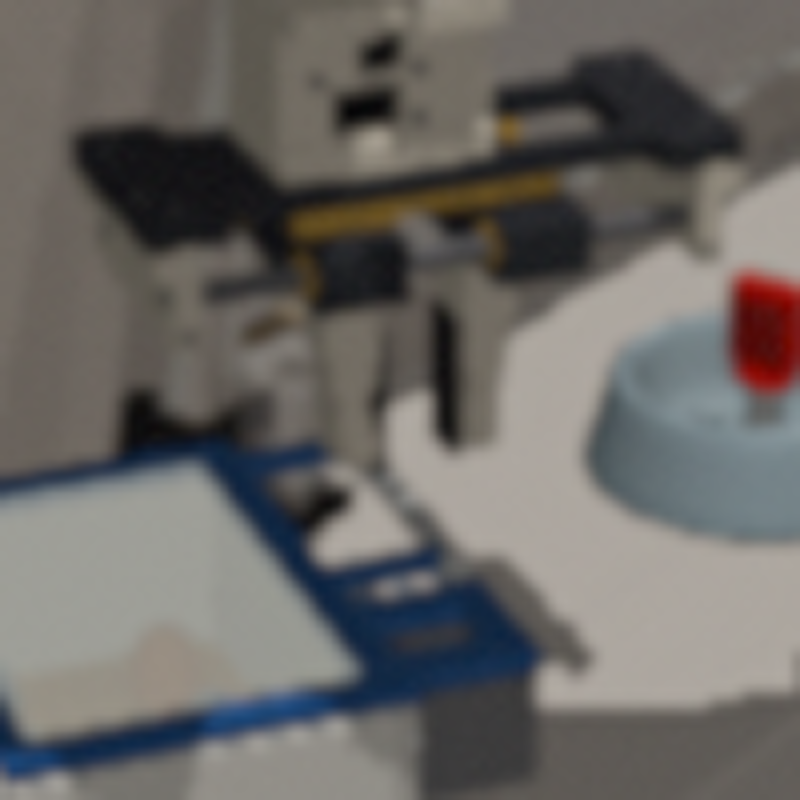

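View pics/t7c.png

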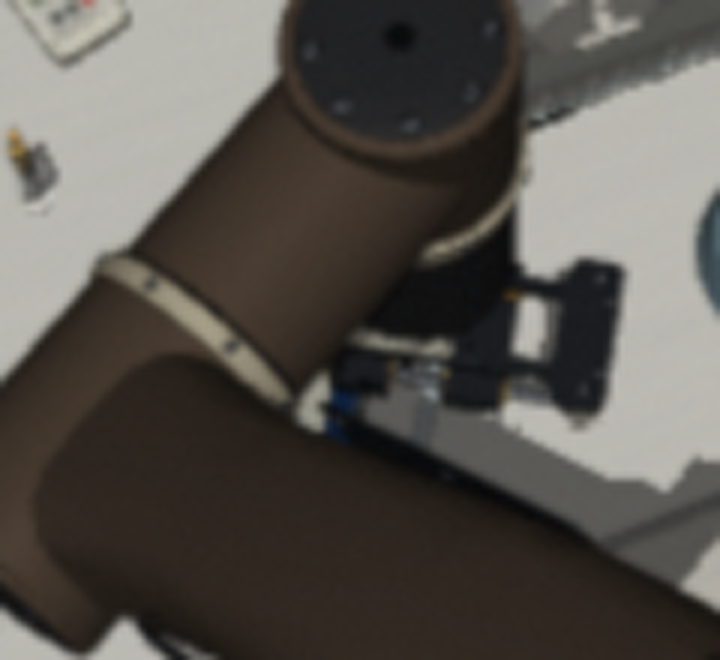

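Call:
play_rows([
  [24, 0, 0, 0.008, 0],
  [24, 0, 0, 0.014, 0],
  [24, 0, 0, 0.02, 0],
  [24, 0, 0, 0.024, 0],
  [24, 0, 0, 0.024, 0],
])

```text
clock: 12.5
tool_pos: [0.4964, 0.2175, 0.1494]
orientation: [179.9, 0.0, -16.5]
force: [0.6, 0.3, -0.1]
opening: 0.0211
```

Call:
play_rows([
  [24, 0, 0, 0.005, 0],
  [24, 0, 0, 0.01, 0],
  [24, 0, 0, 0.013, 0],
  [24, 0, 0, 0.013, 0],
])

```text
clock: 12.9
tool_pos: [0.4965, 0.2176, 0.1366]
orientation: [180.0, 0.0, -16.5]
force: [-0.5, -0.2, -0.2]
opening: 0.021
```

```bash
python3 - <<'E'
from h import *
s=snapshot("scene");np.savez("scene8.npz",**s);crop(s,"s8c.png",270,150,370,250,8)
o=get_obs();print(o["tool_pos"],o["force"])
E
```

```text
[0.49659674 0.21770071 0.13689715] [-0.86517524 -0.43485483  0.16929635]
```

View pics/s8c.png

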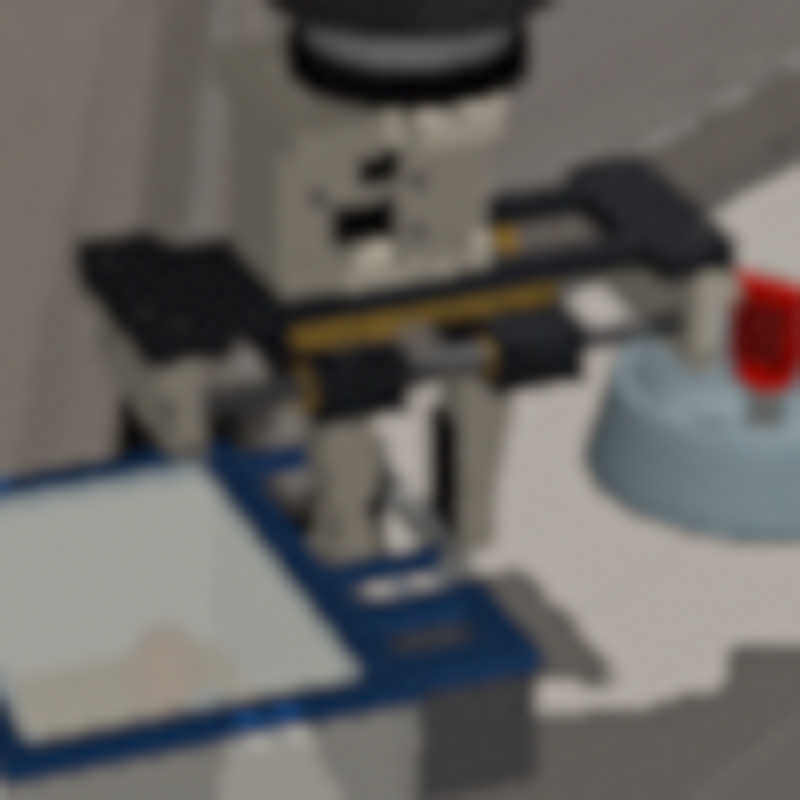

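Call:
play_rows([
  [19, 0, 0, 0, 0],
  [17, 0, 0, 0, 0],
  [15, 0, 0, 0, 0],
  [14, 0, 0, 0, 0],
  [13, 0, 0, 0, 0],
  [12, 0, 0, 0, 0],
  [11.5, 0, 0, 0, 0],
  [11, 0, 0, 0, 0],
])

```text
clock: 13.75
tool_pos: [0.4969, 0.2183, 0.1373]
orientation: [-179.9, -0.0, -16.5]
force: [-0.1, 2.6, -0.2]
opening: 0.0097
```

Call:
play_rows([
  [11, 0, -0.0008, 0, 0],
  [8, 0, -0.0008, 0, 0],
  [4, 0, -0.0008, 0, 0],
  [0, 0, -0.0008, 0, 0],
  [0, 0, -0.0008, 0, 0],
  [0, 0, -0.0008, 0, 0],
])

```text
clock: 14.35
tool_pos: [0.4969, 0.2184, 0.1372]
orientation: [180.0, 0.0, -16.5]
force: [-0.1, -0.8, 1.0]
opening: 0.0088
```

```bash
python3 - <<'E'
from h import *
o=get_obs();print(o["tool_pos"],o["orientation"],o["force"],o["moment"],o["opening"])
E
```

```text
[0.49687493 0.2184098  0.1372106 ] [ 1.79987732e+02  2.22632096e-04 -1.64619989e+01] [-0.05036727 -0.81783787  0.99625256] [-0.39840884  0.07363812  0.04115543] 0.008784117255770853
```

```bash
python3 - <<'E'
import numpy as np
R=.171
f=lambda a:np.array([-R*(1-np.cos(a)),-R*np.sin(a)])
ths=[[.01,.03,.06,.1,.14,.18,.22,.26,.3,.3],list(np.arange(.34,.71,.04)),list(np.arange(.74,1.11,.04)),[1.14,1.18,1.22,1.26,1.3,1.34,1.38,1.41,1.44,1.46],[1.48,1.5,1.515,1.53,1.54,1.55,1.56,1.566,1.571,1.571]]
p=0
for c in ths:
    print([[0,0,*[round(float(v),4) for v in f(a)-f(p)],0] for a in c],c[-1]);p=c[-1]
E
```

```text
[[0, 0, -0.0, -0.0017, 0], [0, 0, -0.0001, -0.0051, 0], [0, 0, -0.0003, -0.0103, 0], [0, 0, -0.0009, -0.0171, 0], [0, 0, -0.0017, -0.0239, 0], [0, 0, -0.0028, -0.0306, 0], [0, 0, -0.0041, -0.0373, 0], [0, 0, -0.0057, -0.044, 0], [0, 0, -0.0076, -0.0505, 0], [0, 0, -0.0076, -0.0505, 0]] 0.3
[[0, 0, -0.0022, -0.0065, 0], [0, 0, -0.0046, -0.0129, 0], [0, 0, -0.0072, -0.0192, 0], [0, 0, -0.0101, -0.0254, 0], [0, 0, -0.0133, -0.0314, 0], [0, 0, -0.0167, -0.0374, 0], [0, 0, -0.0203, -0.0432, 0], [0, 0, -0.0242, -0.0488, 0], [0, 0, -0.0283, -0.0543, 0], [0, 0, -0.0326, -0.0596, 0]] 0.6999999999999998
[[0, 0, -0.0045, -0.0051, 0], [0, 0, -0.0092, -0.0101, 0], [0, 0, -0.0141, -0.0149, 0], [0, 0, -0.0192, -0.0194, 0], [0, 0, -0.0245, -0.0238, 0], [0, 0, -0.0299, -0.0279, 0], [0, 0, -0.0355, -0.0319, 0], [0, 0, -0.0413, -0.0355, 0], [0, 0, -0.0472, -0.039, 0], [0, 0, -0.0532, -0.0422, 0]] 1.1000000000000003
[[0, 0, -0.0062, -0.003, 0], [0, 0, -0.0124, -0.0057, 0], [0, 0, -0.0188, -0.0082, 0], [0, 0, -0.0253, -0.0104, 0], [0, 0, -0.0318, -0.0124, 0], [0, 0, -0.0384, -0.0141, 0], [0, 0, -0.0451, -0.0155, 0], [0, 0, -0.0502, -0.0164, 0], [0, 0, -0.0553, -0.0171, 0], [0, 0, -0.0587, -0.0176, 0]] 1.46
[[0, 0, -0.0034, -0.0003, 0], [0, 0, -0.0068, -0.0006, 0], [0, 0, -0.0094, -0.0008, 0], [0, 0, -0.0119, -0.0009, 0], [0, 0, -0.0136, -0.001, 0], [0, 0, -0.0154, -0.001, 0], [0, 0, -0.0171, -0.001, 0], [0, 0, -0.0181, -0.001, 0], [0, 0, -0.0189, -0.001, 0], [0, 0, -0.0189, -0.001, 0]] 1.571
```

Call:
play_rows([
  [0, 0, 0, -0.0017, 0],
  [0, 0, -0.0001, -0.0051, 0],
  [0, 0, -0.0003, -0.0103, 0],
  [0, 0, -0.0009, -0.0171, 0],
  [0, 0, -0.0017, -0.0239, 0],
  [0, 0, -0.0028, -0.0306, 0],
  [0, 0, -0.0041, -0.0373, 0],
  [0, 0, -0.0057, -0.044, 0],
  [0, 0, -0.0076, -0.0505, 0],
  [0, 0, -0.0076, -0.0505, 0],
])

```text
clock: 15.35
tool_pos: [0.499, 0.2257, 0.1885]
orientation: [180.0, -0.0, -16.5]
force: [1.6, -5.4, -0.4]
opening: 0.0091
```

```bash
python3 - <<'E'
from h import *
s=snapshot("scene");np.savez("scene9.npz",**s);crop(s,"s9c.png",240,130,370,250,6)
o=get_obs();print(o["tool_pos"],o["orientation"],o["force"],o["moment"],o["opening"])
E
```

```text
[0.49892946 0.22554189 0.1880779 ] [ 1.79976292e+02 -2.53400849e-03 -1.64595718e+01] [ 2.80531023 -5.62501253 -2.83837758] [-2.02488617 -0.81203404  0.01066067] 0.009268418229981487
```

View pics/s9c.png

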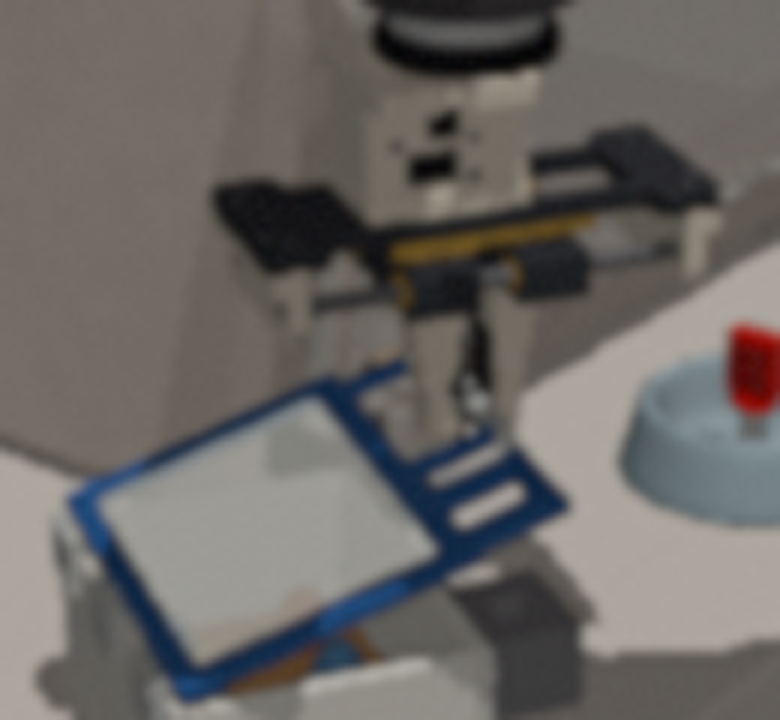

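Call:
play_rows([
  [0, 0, -0.0022, -0.0065, 0],
  [0, 0, -0.0046, -0.0129, 0],
  [0, 0, -0.0072, -0.0192, 0],
  [0, 0, -0.0101, -0.0254, 0],
  [0, 0, -0.0133, -0.0314, 0],
  [0, 0, -0.0167, -0.0374, 0],
  [0, 0, -0.0203, -0.0432, 0],
  [0, 0, -0.0242, -0.0488, 0],
  [0, 0, -0.0283, -0.0543, 0],
  [0, 0, -0.0326, -0.0596, 0],
])

```text
clock: 16.4
tool_pos: [0.5078, 0.2552, 0.2477]
orientation: [179.8, 0.0, -16.5]
force: [-1.0, -11.0, 4.7]
opening: 0.0087
```

Call:
play_rows([
  [0, 0, -0.0038, -0.0058, 0],
  [0, 0, -0.0082, -0.0111, 0],
  [0, 0, -0.0131, -0.0159, 0],
  [0, 0, -0.0182, -0.0204, 0],
  [0, 0, -0.0235, -0.0248, 0],
  [0, 0, -0.0289, -0.0289, 0],
  [0, 0, -0.0345, -0.0329, 0],
  [0, 0, -0.0403, -0.0365, 0],
  [0, 0, -0.0462, -0.04, 0],
  [0, 0, -0.0522, -0.0432, 0],
])

```text
clock: 17.4
tool_pos: [0.5231, 0.3065, 0.292]
orientation: [180.0, -0.1, -16.5]
force: [-1.8, -6.4, 8.7]
opening: 0.0089
```

Call:
play_rows([
  [0, 0, -0.0055, -0.0036, 0],
  [0, 0, -0.0116, -0.0069, 0],
  [0, 0, -0.0181, -0.0096, 0],
  [0, 0, -0.0247, -0.0119, 0],
  [0, 0, -0.0313, -0.0139, 0],
  [0, 0, -0.038, -0.0156, 0],
  [0, 0, -0.0448, -0.017, 0],
  [0, 0, -0.05, -0.0179, 0],
  [0, 0, -0.0551, -0.0186, 0],
  [0, 0, -0.0585, -0.0191, 0],
])

```text
clock: 18.4
tool_pos: [0.5401, 0.364, 0.3094]
orientation: [-180.0, -0.0, -16.5]
force: [5.3, -3.2, 2.2]
opening: 0.0087
```

```bash
python3 - <<'E'
from h import *
s=snapshot("scene");np.savez("scene10.npz",**s);crop(s,"s10c.png",230,90,370,240,5)
o=get_obs();print(o["tool_pos"],o["orientation"],o["force"],o["moment"],o["opening"])
p0=np.array([.4969,.2184,.1372]);d=o["tool_pos"]-p0;a=np.radians(73.6);bx=np.array([np.cos(a),np.sin(a)])
x=d[:2]@bx;print(x,d[2],"theta",np.arctan2(d[2],.171-x),"R",np.hypot(d[2],.171-x),"side",d[:2]@[-bx[1],bx[0]])
E
```

```text
[0.54026877 0.36432692 0.30940205] [-1.79980265e+02 -3.07699850e-02 -1.64496693e+01] [ 4.62004066 -3.33571387  3.08570537] [-1.15232644 -1.4830487   0.01163958] 0.009333232318660794
0.15223453771767104 0.1722020510793516 theta 1.4622511288070477 R 0.17322150262194683 side -0.00040305125396778856
```

View pics/s10c.png

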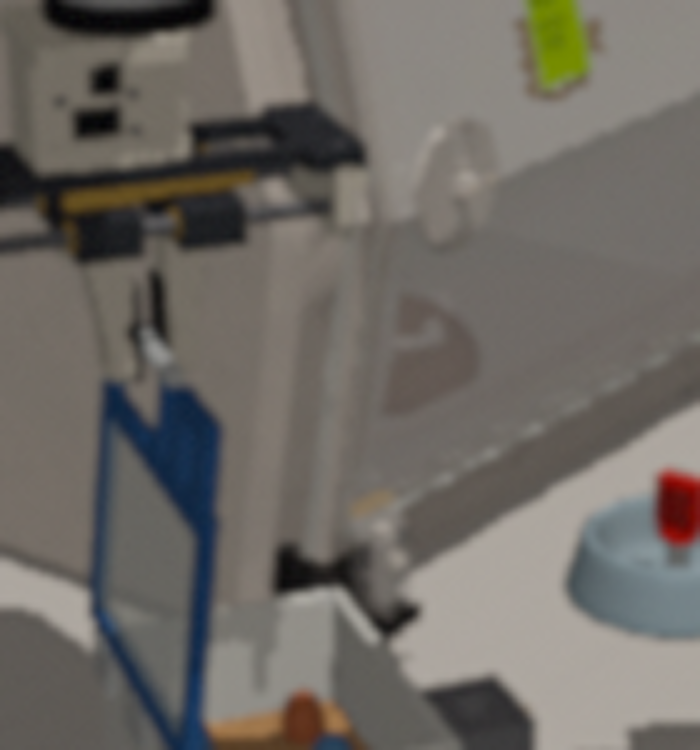

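Call:
play_rows([
  [0, 0, -0.0034, -0.0003, 0],
  [0, 0, -0.0068, -0.0006, 0],
  [0, 0, -0.0094, -0.0008, 0],
  [0, 0, -0.0119, -0.0009, 0],
  [0, 0, -0.0136, -0.001, 0],
  [0, 0, -0.0154, -0.001, 0],
  [0, 0, -0.0171, -0.001, 0],
  [0, 0, -0.0181, -0.001, 0],
  [0, 0, -0.0185, -0.001, 0],
  [0, 0, -0.0185, -0.001, 0],
])

```text
clock: 19.45
tool_pos: [0.5453, 0.3814, 0.3103]
orientation: [-180.0, -0.0, -16.5]
force: [4.8, -3.3, 1.3]
opening: 0.0089
```

Call:
play_rows([
  [0, 0, 0, 0, 0],
  [0, 0, 0, 0, 0],
  [0, 0, 0, 0, 0],
  [0, 0, 0, 0, 0],
  [0, 0, 0, 0, 0],
])

```text
clock: 19.95
tool_pos: [0.5453, 0.3814, 0.3103]
orientation: [-180.0, -0.0, -16.5]
force: [4.9, -3.6, 1.7]
opening: 0.009
```

```bash
python3 - <<'E'
from h import *
s=snapshot("scene");np.savez("scene11.npz",**s);crop(s,"s11c.png",230,90,390,240,5)
t=snapshot("top");np.savez("top11.npz",**t);cv2.imwrite("pics/t11.png",t["frame"][...,::-1]);
o=get_obs();print(o["tool_pos"],o["orientation"],o["force"],o["moment"],o["opening"],abs(o["qvel"]).max())
p0=np.array([.4969,.2184,.1372]);d=o["tool_pos"]-p0
for A in(73.3,73.6,73.9):
    a=np.radians(A);bx=np.array([np.cos(a),np.sin(a)])
    x=d[:2]@bx;print(x,d[2],"theta",np.arctan2(d[2],.171-x),"R",np.hypot(d[2],.171-x),"side",d[:2]@[-bx[1],bx[0]])
E
```

```text
[0.54529656 0.38134596 0.31023463] [-1.79986088e+02 -1.49964953e-02 -1.64699763e+01] [ 4.95054218 -2.26401657  1.86353262] [-1.21614014 -1.68833098  0.00729366] 0.008732575767767047 0.06691702625048639
0.16998056407094472 0.17303462985210216 theta 1.5649048810460298 R 0.17303763283652332 side 0.00046892099491723925
0.16998068927279936 0.17303462985210216 theta 1.5649056045862233 R 0.17303763209895295 side -0.00042109751845551685
0.16997615436819247 0.17303462985210216 theta 1.564879397424411 R 0.1730376588720842 side -0.0013111044872270944
```

View pics/s11c.png

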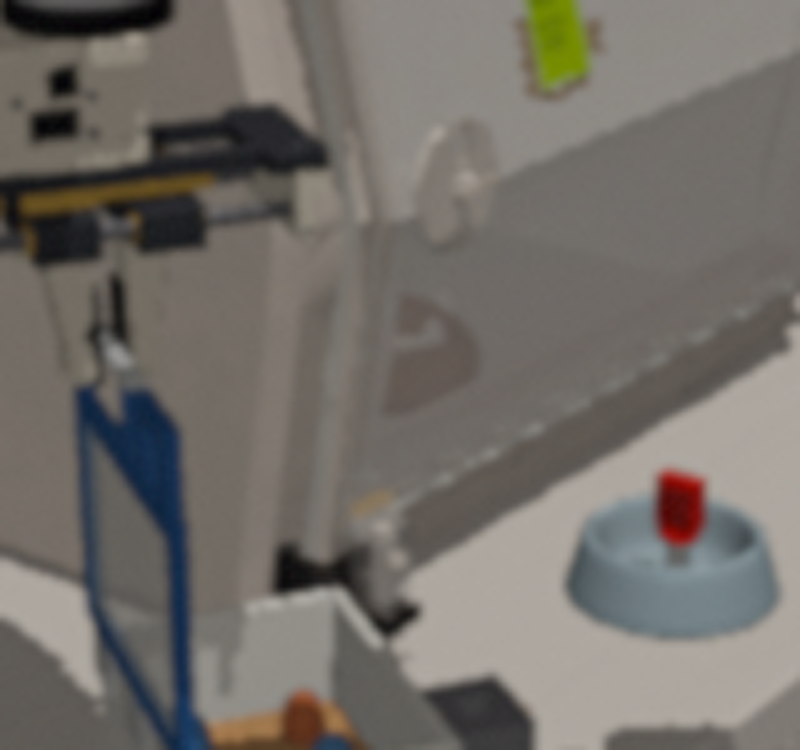

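View pics/t11.png

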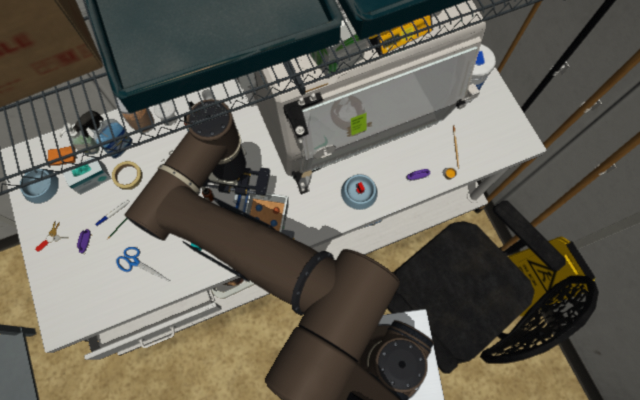

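```bash
python3 - <<'E'
from h import *
s=load("scene11.npz");p=np.array([*(np.array([.4969,.2184])-0),0]);a=np.radians(73.7)
R=np.array([[np.cos(a),-np.sin(a)],[np.sin(a),np.cos(a)]]);c=np.array([.4969,.2184])-R@[-.105,-.03]
q=[*c,a];print(c)
for th in(1.45,1.565,1.69):
  print(th,[((proj(s,box(q,(.066-r*np.cos(th),y,.089+r*np.sin(th))))[0]-(230,90)+.5)*5).round(0).tolist() for r,y in((0,.085),(.131,.085),(.171,.01),(.131,-.085))])
# depth points on the near lid edge
for u,v in((183,460),(180,550),(180,640),(182,700)):
  P=depro(s,230+u/5,90+v/5); d=P[:2]-c;print(u,v,P.round(3),(R.T@d).round(4))
E
```

```text
[0.49757585 0.32759956]
1.45 [[194.0, 792.0], [217.0, 524.0], [174.0, 374.0], [112.0, 381.0]]
1.565 [[194.0, 792.0], [183.0, 527.0], [131.0, 377.0], [81.0, 384.0]]
1.69 [[194.0, 792.0], [146.0, 536.0], [84.0, 387.0], [48.0, 390.0]]
183 460 [0.701 0.245 0.108] [-0.0219 -0.2183]
180 550 [0.436 0.414 0.207] [0.0657 0.0833]
180 640 [0.439 0.414 0.163] [0.0669 0.0809]
182 700 [0.436 0.416 0.134] [0.068  0.0836]
```

```bash
python3 -c "
from plant import *
print(close_job())"
```

```text
the job is handed in; nothing more can be done
None
```

I pulled the red plug straight up out of its socket and stood it in the light blue bowl. Then I swung the lid up by its bar and handed the job in still holding it upright. The hand-in gives no verdict, so what follows rests on my own checks.

- **Lid:** from the arm's travel the angle is about 1.565 rad. The depth image agrees: the lid's side edge is vertical to about 2 mm. The far corner also falls where an upright lid should put it, to within about 1 pixel.
- **Grip:** the fingers were closed on the bar at a 9 mm opening with the arm at rest. A steady outside force of about 5 N remained at the handle; during the swing it had peaked near 12 N.
- **Plug:** in the last pictures it stands upright in the bowl, let go.
- **Bystanders:** the nail brush looked undisturbed in the last pictures. The dropper bottle and syringe were standing when I last had a clear view of them. I did not measure any of the three afterwards.
- **Disagreements:** my first position estimates of the plug and bar were about 1 to 4 mm apart. The side forces while closing on each showed about 1 mm of offset, and I corrected that before gripping.
- **Time:** about 20 s of the 59 s allowed.

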